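# Fit the geared roller into the tabletop printing press

## Task

Take the rubber roller that has a toothed wheel on one end of its axle and lower it (do not drop it) into the two open slots of the printing press, toothed wheel on the crank side, until both axle ends rest evenly on the slot bottoms. Then push the press's sliding keeper fully home by its cross bar, so that its arms cover both axle ends. Leave the plain roller and everything else on the table where it is.

Things in the scene. Friction and masses are not known exactly. Their poses are not given: they have to be found in the camera images.
- roller_mid (a point): Centre of the geared roller, on its axis mid-drum; local y runs along the axle to the toothed wheel. Black rubber drum, diameter 44 mm, length 90 mm (grasp it across its diameter); steel axle, diameter 12, 180 long; dark toothed wheel, 44 over its teeth, 80 to 95 from the centre. About 0.45 kg, balance point within 10 of the centre. At the start it lies level in one of two identical rests, axis 36 high.
- rest_a: Plywood rest that holds the geared roller, fixed; origin under its middle, y along the axle. Sizes in mm: base 56 (x) by 150 (y), 10 thick; two V blocks 12 thick and 43 high at y = +56 and -56 carry the axle. Beside the drum the space is free down to the base.
- roller_end_a (a point): Point on the geared roller's axis 56 mm from its centre towards the toothed wheel: the part of the axle that goes in the crank-side slot. Axes of the roller.
- roller_end_b (a point): Point on the geared roller's axis 56 mm from its centre on the plain side: the part of the axle that goes in the other slot. Axes of the roller.
- press: Grey tabletop printing press, fixed. Origin on the table, midway between the slots; x points to the back, away from the keeper's bar, y to the crank side. In mm: two cheeks at y = +56 and -56, 14 thick, 90 long, 87 high; in each, at x = 0, an open-topped slot 15 wide, flat bottom 56 high, 45-degree lead-ins over the top 8. Base 15 thick. The crank on the +y side lies below 50, at x 10 to 85, y up to 136.
- seat_drive (a point): Where the axis of the seated axle lies in the crank-side slot: press x 0, y +56, z 62 mm. Axes of the press.
- seat_plain (a point): Where the axis of the seated axle lies in the other slot: press x 0, y -56, z 62 mm. Axes of the press.
- keeper (a joint): Keeper slide along the press's x, in m: 0 drawn fully open, 0.040 fully home at a hard stop. Starts at 0 to 0.010, clear of the slots. Stays where it is left, about 3 N of friction. Two flat steel arms (6 mm thick, 70 to 82 mm high) outside the cheeks at y = +69 and -69 mm pass 2 mm above a seated axle; an axle that is not down blocks them.
- keeper_bar (a point): Middle of the keeper's cross bar: round steel bar, diameter 14 mm, 150 long, along the press's y, axis at height 76 above the table, 100 in front (press -x) of the slots when fully open and 60 in front when fully home. Axes of the press. Push it towards +x from the front, or pinch it from above.
- spare_mid (a point): Centre of the plain roller: same drum and axle, no toothed wheel, lying in the other plywood rest. To be left alone.
- ink_jar: Bystander: ink jar, diameter 68, height 85 mm; origin under its centre.
- cup: Bystander: white paper cup, rim diameter 72, height 90 mm; origin under its centre.
- brayer: Bystander: hand roller with a wooden handle, about 160 long, 35 mm high, lying; origin on the table near its middle.
- tube1: Bystander: paint tube, about 105 long, 32 wide, 16 mm high, lying; origin under its middle.
- tube2: Bystander: paint tube, about 105 long, 32 wide, 16 mm high, lying; origin under its middle.
Not all that is in view belongs to the job. What is shaped like the part that bears roller_mid but yellow is not meant.

How it is judged:
On the way, in this order (a step that is already met when the one before it is completed fails the run):
1. the geared roller rests in both slots, toothed wheel on the crank side, keeper still open (z of roller_end_a in the frame of press between 0.059 and 0.0645 m and x of roller_end_a in the frame of press between -0.004 and 0.004 m and y of roller_end_a in the frame of press between 0.048 and 0.064 m and z of roller_end_b in the frame of press between 0.059 and 0.0645 m and x of roller_end_b in the frame of press between -0.004 and 0.004 m and y of roller_end_b in the frame of press between -0.064 and -0.048 m and value of joint keeper below 0.02 m), for 0.2 s.
2. the keeper is pushed home over both axle ends (value of joint keeper above 0.035 m), for 0.2 s.
At the end, for the whole second after the job is handed in: Both axle ends lie at the bottom of their slots (axis within about 3 mm of the seat height, 4 mm fore and aft, 8 mm along the axle), toothed wheel on the crank side, the keeper at least 35 of its 40 mm home, the roller at rest (z of roller_end_a in the frame of press between 0.059 and 0.0645 m and x of roller_end_a in the frame of press between -0.004 and 0.004 m and y of roller_end_a in the frame of press between 0.048 and 0.064 m and z of roller_end_b in the frame of press between 0.059 and 0.0645 m and x of roller_end_b in the frame of press between -0.004 and 0.004 m and y of roller_end_b in the frame of press between -0.064 and -0.048 m and value of joint keeper above 0.035 m and linear speed of roller below 0.02 m/s); the robot touches nothing.
It fails at once if the roller is dropped into the press (falls faster than 0.45 m/s near the slots) (horizontal distance between roller_mid and press below 0.04 m and height (world z) of roller_mid below 0.105 m and linear speed of roller above 0.45 m/s).
It fails at once if the plain roller or another loose thing is moved more than 30 mm (distance of any of spare_mid, ink_jar, cup, brayer, tube1, tube2 from where it was at the start of the episode above 0.03 m).
It also fails if it takes over 58 s, if anything falls off the work surface, if the arm or the gripper's body presses on something with over 40 N, if the wrist force passes 120 N, or if a joint passes its speed limit or range.

## Robot

A 6-joint arm with a two-finger parallel gripper is mounted at the origin on the work surface. World frame = base frame: x ahead of the robot, y to its left, z up, the work surface at z = 0. Lengths are in m, angles in rad, forces in N, time in s.
With the tool pointing down it reaches from about 0.3 to 0.825 m from the base axis. Payload 5.4 kg.
Tool frame: the origin (TCP) lies at the very end of the fingers, on their centre line; the grasp point (between the pads) lies 19 mm behind it; z points along the fingers, y is the line along which they close (so a half turn about z gives the same grasp; the last joint's range is limited). The gripper opens to 92 mm and grips with 3 to 60 N. Pads are 20 mm wide; open, the fingers measure 128 mm over their backs; the gripper's body (75 mm by 189 mm) begins 69 mm behind the grasp point.
Start: joints at [-1.481, 0.158, 1.597, -0, 1.386, -0.21], TCP at [0.17, -0.549, 0.215] pointing down, gripper open.
Joint ranges: [-2.91, 2.91], [-0.94, 2.29], [0.18, 2.7], [-1.29, 4.43], [0.17, 2.64], [-3, 3]. Speed limits (rad/s): [2.57, 2.57, 3.14, 3.14, 3.14, 3.14].

## Interface

Orientations are given as a rotation vector (axis times angle).
In Python, from workcell import bot gives the robot as it stands. Calls block until the motion is done:
- bot.goto(position, orientation): joint-space move of the TCP to a pose.
- bot.line_to(position, rot=None, max_speed=0.15): straight line of the TCP; rot=None keeps the orientation; max_speed is the mean speed in m/s.
- bot.set_joints(angles): joint-space move.
- bot.set_gripper(opening, newtons=None): opening from 0.0 (shut) to 1.0 (fully open); newtons is the grip in N (None keeps the last); returns when the fingers have stopped.
- bot.hold(seconds).
- bot.inverse_kinematics(position, orientation): joint angles nearest the present ones, or None.
- bot.read_camera(name): name is "side" or "top" or "wrist"; returns a dict with "pixels" (420x560x3 uint8, blue, green, red), "fx", "fy", "cx", "cy" (pixels), "R" (3x3) and "t" (3): a world point X has camera coordinates R X + t. Camera axes: x right, y down, z forward; pixel columns grow to the right and rows downward; lengths in m; the calibration is good to about 2 mm. A picture is of the moment at which its call begins. There is no depth.
A pose or a line that the arm cannot do raises bot.MotionError and nothing moves.
- bot.job_done(): hands the job in; it is judged then, once.
Readings, each from a call of its own:
- bot.current_clock(): time.
- bot.current_joints(): joint angles.
- bot.current_joint_vel(): joint speeds.
- bot.current_effort(): joint torques, N m.
- bot.current_ee_pos(): TCP position.
- bot.current_tool_rot(): TCP orientation.
- bot.current_contact_force(): force on the tool from outside, world axes, zero at the start.
- bot.current_ft_torque(): the same for the moment, N m.
- bot.current_opening(): opening from 0.0 (shut) to 1.0 (fully open).
- bot.current_grip_force(): force on a finger pad.
Only numpy, scipy, OpenCV 4.12 (cv2) and the standard library are available. Lean on these libraries where they do the work, as an engineer would, in place of code of your own. Each camera call takes 0.05 s, during which the arm holds its last target. There are 200 camera calls.

## Working session

There is one attempt and no reset: what is moved stays moved. The work goes in short steps, each a Python script; the robot and the scene stay as the last script left them, time stands still between calls to the robot, and variables do not carry over. Pictures are saved under pics/ and viewed, at most 10 in all, crops included, and the job is handed in when it is done.

```bash
mkdir -p pics; ls; python3 - <<'E'
from workcell import bot
import cv2,pickle
d={}
for n in("top","side","wrist"):
    c=bot.read_camera(n);d[n]=c;cv2.imwrite(f"pics/{n}0.png",c["pixels"]);print(n,c["fx"],c["cx"],c["cy"],c["R"],c["t"])
pickle.dump(d,open("cams.pkl","wb"))
print(bot.current_tool_rot(),bot.current_clock())
E
```

```text
pics
top 510.4043106274556 277.72013382929566 208.79044717017484 [[-0.01533374 -0.99953824 -0.02623306]
 [-0.99769503  0.0170294  -0.06568589]
 [ 0.06610229  0.02516538 -0.99749546]] [0.02020337 0.52027417 1.41249024]
side 396.209840113065 284.75512915712665 211.68627295022392 [[-0.78232725 -0.62286497  0.00181807]
 [-0.29863643  0.3725269  -0.87865806]
 [ 0.54660805 -0.68794108 -0.47744812]] [0.4205708  0.22178273 0.6849493 ]
wrist 293.6106908523305 282.0633866937965 208.26562269622198 [[ 0.29424643 -0.95572801 -0.00173149]
 [-0.92121762 -0.28410301  0.2657886 ]
 [-0.25451354 -0.07661227 -0.96402978]] [-0.57431374 -0.02913867  0.39092771]
[-3.10491347e+00 -4.69016361e-01 -9.58002639e-05] 0.15
```

View pics/top0.png

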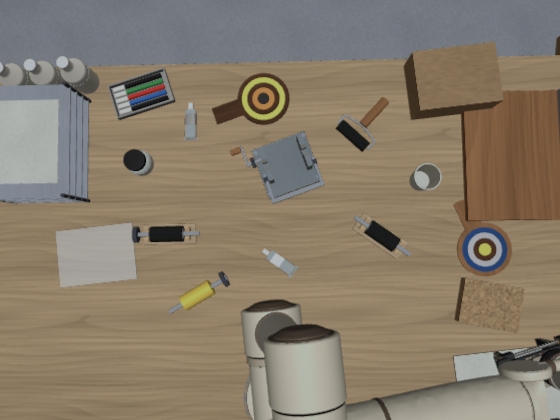

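View pics/side0.png

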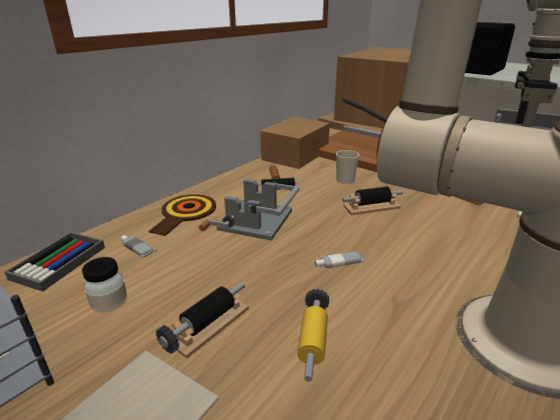

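Candidates for the geared roller in the top view: a black drum with a toothed wheel at (167,234), wheel at about (137,234); a plain black drum at (382,236), the spare; and a yellow one with a wheel at (198,296), the decoy. The first fits. The press is at (288,165), with its crank on the image left, at about (240,155). I'll confirm with an enlarged crop.

```bash
python3 - <<'E'
import cv2,numpy as np
t=cv2.imread("pics/top0.png");s=cv2.imread("pics/side0.png")
a=cv2.resize(t[120:215,225:340],None,fx=3.4,fy=3.4,interpolation=cv2.INTER_CUBIC)
b=cv2.resize(t[205:265,115:215],None,fx=3.9,fy=3.9,interpolation=cv2.INTER_CUBIC)
c=cv2.resize(s[170:245,195:310],None,fx=3.4,fy=3.4,interpolation=cv2.INTER_CUBIC)
o=np.zeros((600,800,3),np.uint8)
o[:a.shape[0],:a.shape[1]]=a;o[:b.shape[0],400:400+b.shape[1]]=b;o[330:330+c.shape[0],:c.shape[1]]=c
cv2.imwrite("pics/crop0.png",o)
E
```

```text
(no output)
```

View pics/crop0.png

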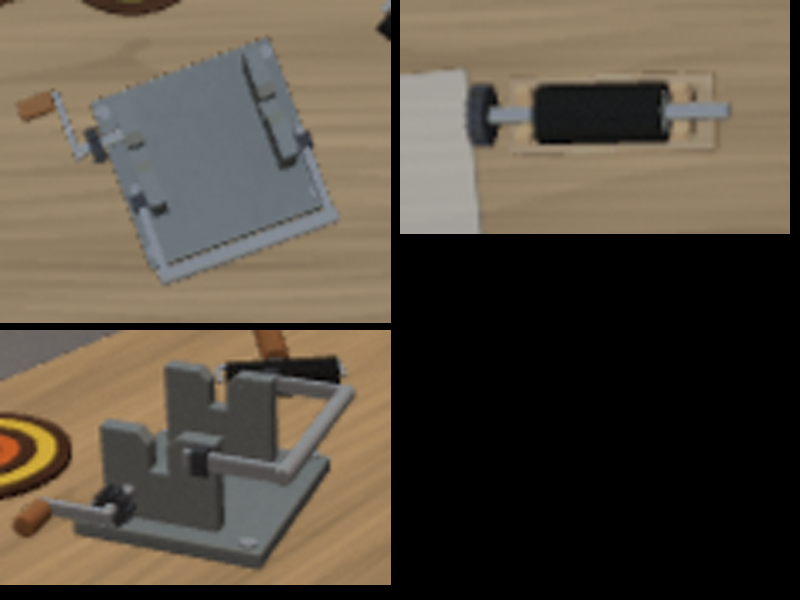

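The crop confirms it. The black drum has a toothed wheel at its left end (+y) and sits in its rest. The press crank is on the image left (+y), and the keeper bar is at the bottom (-x side), from about (273.5,202) to (323.5,183). Next come coarse poses, then the first move to get wrist views.

```bash
cat > h.py <<'E'
import numpy as np,cv2,pickle
from scipy.spatial.transform import Rotation as Ro
def ray(c,u,v):
    d=c["R"].T@np.array([(u-c["cx"])/c["fx"],(v-c["cy"])/c["fy"],1]);return -c["R"].T@c["t"],d
def onz(c,u,v,z):
    o,d=ray(c,u,v);return o+d*(z-o[2])/d[2]
def proj(c,X):
    p=c["R"]@X+c["t"];return np.array([c["fx"]*p[0]/p[2]+c["cx"],c["fy"]*p[1]/p[2]+c["cy"]])
def down(yaw): # tool z down, tool y (closing) axis horizontal at world angle yaw
    y=np.array([np.cos(yaw),np.sin(yaw),0]);z=np.array([0,0,-1.]);x=np.cross(y,z)
    return Ro.from_matrix(np.c_[x,y,z]).as_rotvec()
E
python3 - <<'E'
from h import *
from workcell import bot
d=pickle.load(open("cams.pkl","rb"));t=d["top"];w=d["wrist"]
print("roller",onz(t,166.3,234,.036),onz(t,199.4,233.2,.036),onz(t,137,234.5,.036))
a=onz(t,273.5,201.8,.076);b=onz(t,323.5,183.2,.076);print("bar",a,b,np.linalg.norm(a-b))
yv=(a-b)/np.linalg.norm(a-b);xv=np.cross(yv,[0,0,1]);m=(a+b)/2;print("yaw",np.arctan2(xv[1],xv[0]),"press at",m+.095*xv)
print("spare",onz(t,382,236,.036),"jar",onz(t,138,160,.085),"tube",onz(t,280,262,.01),"cup",onz(t,427,177,.05))
T=Ro.from_rotvec(bot.current_tool_rot()).as_matrix();p=bot.current_ee_pos()
print("T",T,"cam in tool",T.T@(-w["R"].T@w["t"]-p),"camaxes in tool",T.T@w["R"].T)
E
```

```text
roller [0.45455364 0.32126587 0.036     ] [0.45531208 0.22911869 0.036     ] [0.45445745 0.40308326 0.036     ]
bar [0.5356798  0.02135473 0.076     ] [ 0.5834957 -0.1138839  0.076    ] 0.1434428308543295
yaw 0.33984892252641136 press at [ 0.64915423 -0.01459684  0.076     ]
spare [ 0.4396994 -0.273389   0.036    ] jar [0.65475813 0.38607025 0.085     ] tube [0.3718135  0.00786798 0.01      ] cup [ 0.5983078  -0.39763596  0.05      ]
T [[ 9.55382173e-01  2.95372441e-01 -1.57000023e-04]
 [ 2.95372353e-01 -9.55381116e-01  1.44786402e-03]
 [ 2.77664272e-04 -1.42963694e-03 -9.99998940e-01]] cam in tool [ 0.07512633  0.00031396 -0.16975148] camaxes in tool [[-1.17831582e-03 -9.63957263e-01 -2.66054519e-01]
 [ 9.99999260e-01 -1.05562469e-03 -6.04153853e-04]
 [ 3.01524775e-04 -2.66055034e-01  9.63957794e-01]]
```

```bash
python3 - <<'E'
from h import *
from workcell import bot
out={}
def look(n,c,yaw,off,z):
    tx=np.array([-np.sin(yaw),np.cos(yaw)]);ty=np.array([np.cos(yaw),np.sin(yaw)])
    p=np.array(c)+off[0]*tx+off[1]*ty
    bot.goto([*p,z],down(yaw));bot.hold(.3);c=bot.read_camera(n_cam);out[n]=c;print(n,bot.current_joints().round(2) if hasattr(bot.current_joints(),'round') else bot.current_joints(),bot.current_clock());return c
n_cam="wrist"
a=look("p1",(.649,-.015),.34,(-.11,0),.22)
b=look("p2",(.649,-.015),.34,(-.11,-.08),.22)
c=look("r1",(.4545,.321),0,(-.11,0),.2)
pickle.dump(out,open("w.pkl","wb"))
cv2.imwrite("pics/w1.png",a["pixels"]);cv2.imwrite("pics/w3.png",c["pixels"]);cv2.imwrite("pics/w2.png",b["pixels"])
E
```

```text
p1 [-0.35  0.47  1.2   0.    1.47 -0.68] 2.8917
p2 [-0.43  0.29  1.43  0.    1.42 -0.77] 3.6583
r1 [ 0.19 -0.02  1.82  0.    1.35  0.19] 5.4583
```

View pics/w1.png

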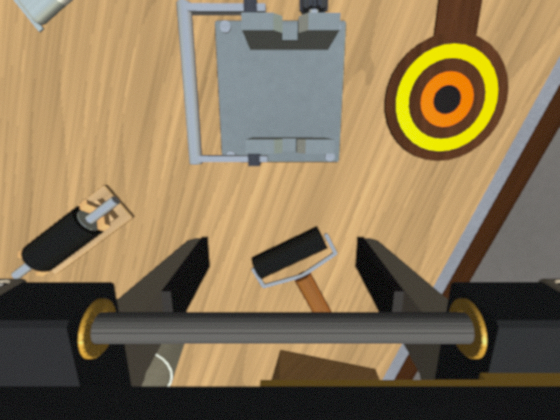

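View pics/w3.png

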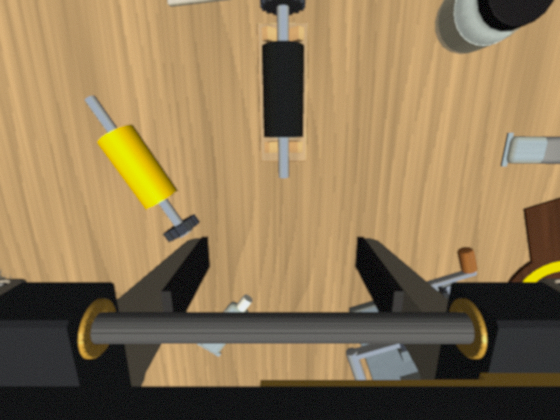

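w1 shows the press from above: keeper bar as a vertical line at u≈185–196, near cheek at row ~147 with its slot at u≈275–303, far cheek at row ~28. w3 shows the geared roller's drum at (263–303, 41–137), plain axle end (283,177) and wheel near (283,3). I'll enlarge the slots to measure them.

```bash
python3 - <<'E'
from h import *
w=pickle.load(open("w.pkl","rb"))
o=np.zeros((600,800,3),np.uint8)
f=lambda im,r0,r1,c0,c1:cv2.resize(im[r0:r1,c0:c1],None,fx=4,fy=4,interpolation=cv2.INTER_CUBIC)
p=w["p1"]["pixels"];q=w["p2"]["pixels"]
o[0:280,0:800]=f(p,0,70,170,370)
o[290:450,0:800]=f(p,128,168,170,370)
# p2 offset
u=proj(w["p2"],onz(w["p1"],290,147,.087));print(u)
c0=int(u[0])-120
x=f(q,128,165,c0,c0+200);o[452:600,:]=x;print(c0)
cv2.imwrite("pics/crop1.png",o)
for n in("p1","p2"):
    c=w[n];s=cv2.cvtColor(c["pixels"],cv2.COLOR_BGR2HSV)
    c0_=int(proj(c,onz(w["p1"],190,80,.076))[0]);pts=[]
    for r in range(20,146,4):
        row=s[r,c0_-22:c0_+16,1]<60;i=np.flatnonzero(row)
        if len(i): pts.append(onz(c,c0_-22+i.mean(),r,.076)[:2].tolist()+[len(i)])
    P=np.array(pts);vx,vy,x0,y0=cv2.fitLine(P[:,:2].astype(np.float32),cv2.DIST_HUBER,0,.001,.001).ravel()
    print(n,P[:,2].round(),"dir",np.degrees(np.arctan2(vy,vx)),x0,y0)
c=w["r1"];im=c["pixels"]
m=(im.max(2)<50).astype(np.uint8);m[200:]=0;m[:, :240]=0;m[:,330:]=0;m[:25]=0
cs=max(cv2.findContours(m,0,1)[0],key=cv2.contourArea);print(cv2.minAreaRect(cs),cv2.boundingRect(cs))
s=cv2.cvtColor(im,cv2.COLOR_BGR2HSV)[...,1]
for r in(15,20,27,148,160,168,174,176,178,180):
    i=np.flatnonzero(s[r,265:302]<70)+265;print(r,i.min() if len(i) else 0,i.max() if len(i) else 0,end=" ; ")
E
```

```text
[368.23239895 147.46281198]
248
p1 [14. 15. 15. 14. 14. 15. 14. 14. 15. 14. 14. 14. 14. 14. 14. 14. 14. 14.
 13. 14. 14. 13. 14. 14. 13. 13. 14. 13. 13. 13. 14. 13.] dir -70.727974 0.5652036 -0.054009315
p2 [15. 15. 17. 16. 16. 16. 16. 16. 16. 16. 16. 16. 16. 16. 16. 16. 16. 16.
 16. 16. 16. 16. 16. 15. 15. 15. 15. 15. 15. 15. 15. 15.] dir -70.63556 0.55936396 -0.030177187
((282.5, 88.5), (93.0, 39.0), 90.0) (263, 42, 40, 94)
15 277 288 ; 20 277 288 ; 27 277 288 ; 148 279 288 ; 160 278 288 ; 168 279 288 ; 174 279 288 ; 176 279 288 ; 178 281 286 ; 180 0 0 ;
```

View pics/crop1.png

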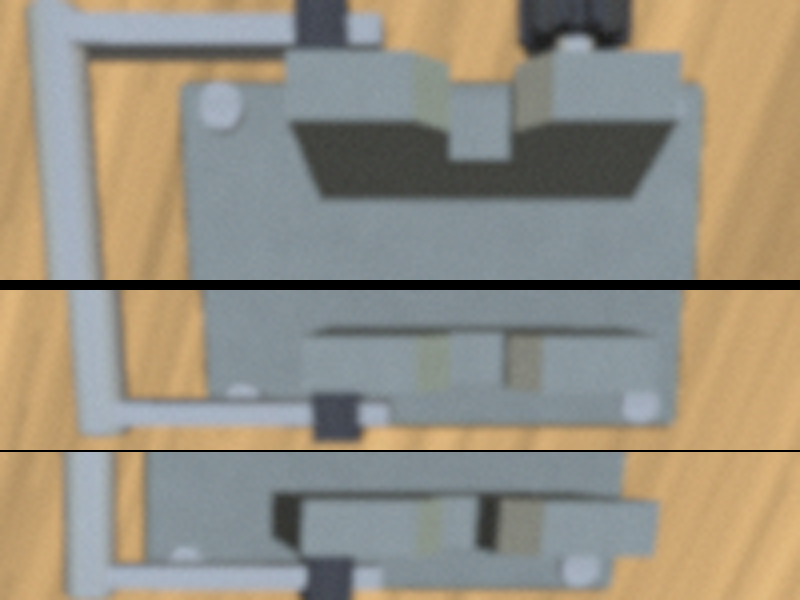

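```bash
python3 - <<'E'
from h import *
w=pickle.load(open("w.pkl","rb"))
def P(c,x,y,u0,v0,z=.087): return onz(w[c],u0+(x+.5)/4-.5,v0+(y+.5)/4-.5,z)[:2]
far=[P("p1",a,b,170,0) for a,b in((287,52),(681,52),(290,121),(679,121),(414,52),(556,52),(411,120),(552,120))]
n1=[P("p1",a,b-290,170,128) for a,b in((303,391),(658,391),(303,337),(658,337),(416,391),(541,391),(416,337),(541,337))]
n2=[P("p2",a,b-452,248,128) for a,b in((302,556),(657,556),(302,499),(657,499),(415,556),(543,556),(415,499),(543,499))]
for n,q in(("far",far),("n1",n1),("n2",n2)):
    q=np.array(q);print(n,"centre ends",q[:4].mean(0),"centre slot",q[4:].mean(0),"len",np.linalg.norm(q[0]-q[1]),"thick",np.linalg.norm(q[4]-q[6]),"slot",np.linalg.norm(q[4]-q[5]))
F=np.array(far)[4:].mean(0)
for q in(n1,n2):
    N=np.array(q)[4:].mean(0);d=F-N;print("dist",np.linalg.norm(d),"y-axis deg",np.degrees(np.arctan2(d[1],d[0])),"mid",(F+N)/2)
    
b=np.array([.5652,-.0540]);m=(F+np.array(n1)[4:].mean(0))/2;a=np.radians(19.3);print("bar x",(b-m)@[np.cos(a),np.sin(a)])
c=w["r1"]
print("drum",onz(c,282.5,88.5,.036),"plain end",onz(c,283.3,178,.036),"axle top",onz(c,282.5,15,.036),"drum ends",onz(c,283,41.5,.05),onz(c,283,135.5,.05),"width",onz(c,263,88,.036)-onz(c,302,88,.036))
E
```

```text
far centre ends [0.63749454 0.04155821] centre slot [0.63724425 0.04157807] len 0.0890464110854951 thick 0.013675630414159949 slot 0.03209285277847214
n1 centre ends [ 0.67438839 -0.06355578] centre slot [ 0.67391334 -0.06372291] len 0.09027340774860602 thick 0.013379328300582513 slot 0.031786447044360566
n2 centre ends [ 0.67383941 -0.06366259] centre slot [ 0.6737218  -0.06370415] len 0.09026445652551786 thick 0.014149443523384183 slot 0.03254606506102366
dist 0.1115029952564129 y-axis deg 109.1997130557921 mid [ 0.65557879 -0.01107242]
dist 0.11142242819088072 y-axis deg 109.1098720691357 mid [ 0.65548302 -0.01106304]
bar x -0.09948777113021945
drum [0.45571728 0.32484271 0.036     ] plain end [0.45648503 0.22912824 0.036     ] axle top [0.45582433 0.39326048 0.036     ] drum ends [0.45625518 0.36599608 0.05      ] [0.45615602 0.27682295 0.05      ] width [-4.13319469e-02  8.28114168e-05  0.00000000e+00]
```

Everything checks against the given sizes: cheek length 89–90 mm, slot spacing 111.5 mm and bar at -99.5 mm. The press is at (0.6555, -0.0110) with yaw 19.2°, and the roller centre is at (0.4557, 0.3205) with its axle along +y. Now the grasp.

```bash
python3 - <<'E'
from h import *
from workcell import bot
x,y=.4557,.3205
bot.goto([x,y,.12],down(0));bot.line_to([x,y,.017],max_speed=.1)
print(bot.current_contact_force());bot.set_gripper(0.0,40);print("open",bot.current_opening(),bot.current_grip_force(),bot.current_contact_force())
bot.line_to([x,y,.14],max_speed=.1);bot.hold(.3);print(bot.current_opening(),bot.current_contact_force(),bot.current_ft_torque(),bot.current_ee_pos(),bot.current_clock())
a=bot.read_camera("wrist");s=bot.read_camera("side");pickle.dump((a,s),open("g.pkl","wb"))
o=np.hstack([cv2.resize(a["pixels"],(400,300)),cv2.resize(s["pixels"][170:380,100:380],(400,300))]);cv2.imwrite("pics/g.png",o)
E
```

```text
[ 0.20503299 -0.63804963  0.03901193]
open 0.47012059831771635 39.997796416282654 [ 0.84774409 -0.45691948  0.06277797]
0.4687696834614586 [-0.24126085  0.44350341 -4.20582059] [-0.04872967 -0.06769692  0.02009076] [0.45555292 0.32042139 0.13967375] 9.7167
```

View pics/g.png

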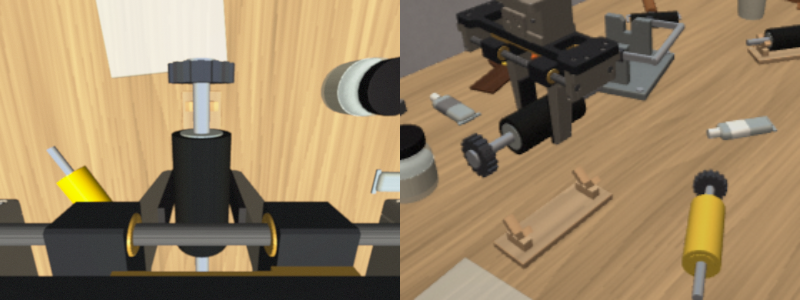

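The roller is held with the drum centred (weight reads 4.2 N), the wheel on +y, and the rest empty. I'll check its level numerically, carry it over the press and lower it to just above the lead-ins.

```bash
python3 - <<'E'
from h import *
from workcell import bot
a,s=pickle.load(open("g.pkl","rb"))
p=np.array([.4556,.3204,.1397+.019])
for k in(.08,.095):print("pred",k,"side",proj(s,p+[0,k,0]),"wrist",proj(a,p+[0,k,0]))
x,y=.6555,-.0110;yaw=np.radians(19.2)
bot.line_to([.4556,.3204,.16]);bot.goto([x,y,.15],down(yaw));bot.line_to([x,y,.09],max_speed=.08);bot.hold(.3)
print(bot.current_ee_pos(),bot.current_contact_force(),bot.current_clock(),bot.current_joints())
w=bot.read_camera("wrist");s2=bot.read_camera("side");pickle.dump((w,s2),open("g2.pkl","wb"))
q=np.array([x,y,.109]);ya=np.array([-np.sin(yaw),np.cos(yaw),0])
for k in(-.056,.056,.095):print("pred",k,proj(w,q+k*ya),proj(s2,q+k*ya))
o=np.hstack([cv2.resize(w["pixels"][:300,130:430],(400,400)),cv2.resize(s2["pixels"][150:250,190:310],(400,333))[:333].copy() if 0 else cv2.resize(s2["pixels"][140:250,190:300],(400,400),interpolation=cv2.INTER_CUBIC)]);cv2.imwrite("pics/g2.png",o)
E
```

```text
pred 0.08 side [159.00107203 276.57484398] wrist [281.42982457 115.94284768]
pred 0.095 side [150.26752776 281.61216501] wrist [281.37589503  82.98806531]
[ 0.65576063 -0.01107194  0.0904684 ] [-0.17352823  0.17976426 -4.09933035] 12.7417 [-2.00730179e-01  4.74134235e-01  1.45897702e+00 -2.87442706e-06
  1.20771845e+00 -5.35830908e-01]
pred -0.056 [281.53984668 347.193918  ] [259.48559186 174.14126461]
pred 0.056 [281.18961739 164.38848109] [241.59996275 191.44824752]
pred 0.095 [281.03275761  82.51406171] [234.52405483 198.29523158]
```

View pics/g2.png

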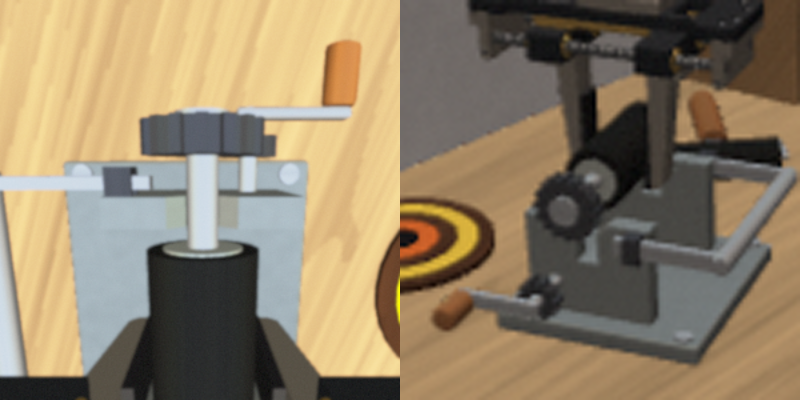

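The wrist view shows the axle at u≈202, centred between the lead-ins (168–237). The side view puts the wheel end within 1 px of the level prediction. Lowering with a force check.

```bash
python3 - <<'E'
from h import *
from workcell import bot
x,y=.6555,-.0110
bot.line_to([x,y,.055],max_speed=.05);bot.hold(.2);print(bot.current_contact_force())
for z in np.arange(.052,.0405,-.0015):
    bot.line_to([x,y,z],max_speed=.02);bot.hold(.1);f=bot.current_contact_force();print(round(z,4),np.round(f,1),np.round(bot.current_ft_torque(),2),np.round(bot.current_ee_pos(),4))
    if f[2]>4 or np.hypot(*f[:2])>12:break
print(bot.current_clock())
E
```

```text
[-0.51212016 -0.05914688 -4.48294607]
0.052 [-0.2 -1.  -4.7] [-0.08 -0.12 -0.01] [ 0.6554 -0.011   0.0519]
0.0505 [-0.1 -0.4 -4.8] [-0.09 -0.08  0.08] [ 0.6555 -0.011   0.0505]
0.049 [-0.1 -0.1 -5.2] [-0.07 -0.04  0.01] [ 0.6555 -0.011   0.049 ]
0.0475 [ 0.1  0.3 -5.3] [-0.08 -0.18  0.02] [ 0.6555 -0.011   0.0475]
0.046 [ 0.4 -0.6 -4.2] [-0.12 -0.11 -0.02] [ 0.6555 -0.011   0.0459]
0.0445 [ 0.   0.8 -3.6] [-0.08 -0.08 -0.  ] [ 0.6555 -0.011   0.0445]
0.043 [ 0.7 -0.4 -2.6] [-0.04 -0.17 -0.06] [ 0.6557 -0.011   0.0431]
0.0415 [-4.5  1.2  5.2] [ 0.06  0.66 -0.02] [ 0.6557 -0.011   0.0429]
16.7417
```

Contact came at z≈0.043, the nominal seat height. Releasing, backing up and checking.

```bash
python3 - <<'E'
from h import *
from workcell import bot
x,y=.6555,-.0110;yaw=np.radians(19.2)
bot.line_to([x,y,.0425],max_speed=.02);bot.set_gripper(.47,5);bot.hold(.2);bot.set_gripper(.75);bot.hold(.2)
print(bot.current_contact_force());bot.line_to([x,y,.2],max_speed=.12)
tx=np.array([-np.sin(yaw),np.cos(yaw)])
p=np.array([x,y])-.11*tx
bot.goto([*p,.22],down(yaw));bot.hold(.2);w=bot.read_camera("wrist");s=bot.read_camera("side");pickle.dump((w,s),open("g3.pkl","wb"));print(bot.current_clock())
for k in(-.09,-.056,0,.056,.08):print(k,proj(w,np.r_[np.array([x,y])+k*tx,.062]),proj(s,np.r_[np.array([x,y])+k*tx,.062]))
o=np.hstack([cv2.resize(w["pixels"][0:200,180:380],(400,400)),cv2.resize(s["pixels"][150:250,190:290],(400,400),interpolation=cv2.INTER_CUBIC)]);cv2.imwrite("pics/g3.png",o)
E
```

```text
[0.53990252 0.15560479 0.93094481]
20.4417
-0.09 [281.95764927 179.02196058] [264.6905375  185.27522062]
-0.056 [281.96918373 148.26494928] [259.98499401 190.25564847]
0 [281.98965829  93.6689157 ] [251.6681521  199.05833645]
0.056 [282.01221387  33.52376235] [242.55870242 208.69993407]
0.08 [282.02259797   5.834236  ] [238.38335364 213.11919476]
```

View pics/g3.png

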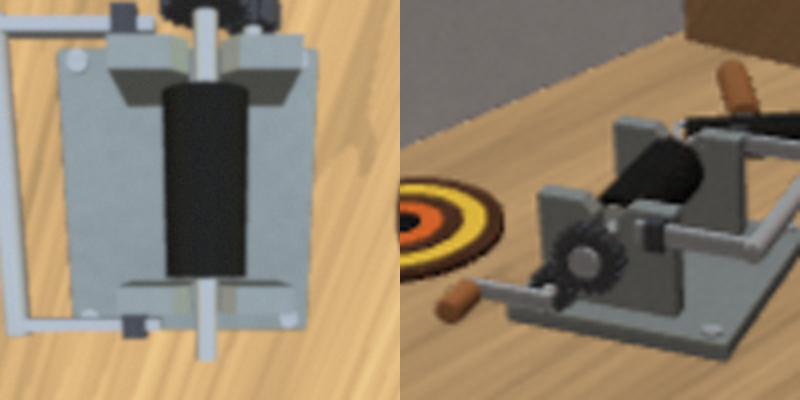

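Seated: in the wrist view the plain tip is at row 180 (predicted 179), the drum is centred, and the wheel is on the crank side. Now I'll push the keeper with closed fingers from the front.

```bash
python3 - <<'E'
from h import *
from workcell import bot
O=np.array([.6555,-.0110]);yaw=np.radians(19.2);ex=np.array([np.cos(yaw),np.sin(yaw)])
P=lambda X,z:[*(O+X*ex),z]
bot.goto(P(-.158,.2),down(yaw));bot.set_gripper(0.0,20);bot.line_to(P(-.158,.064));bot.hold(.2)
f0=np.array(bot.current_contact_force());print(f0)
bot.line_to(P(-.128,.064),max_speed=.05);bot.line_to(P(-.095,.064),max_speed=.04);print((np.array(bot.current_contact_force())-f0).round(1))
for X in np.arange(-.093,-.072,.0015):
    bot.line_to(P(X,.064),max_speed=.03);bot.hold(.1);f=np.array(bot.current_contact_force())-f0;print(round(X,4),f.round(1),((np.array(bot.current_ee_pos())[:2]-O)@ex).round(4))
    if f[:2]@ex<-12:break
bot.line_to(P(-.15,.064),max_speed=.1);bot.line_to(P(-.15,.2))
tx=np.array([-np.sin(yaw),np.cos(yaw)]);bot.goto([*(O-.11*tx),.22],down(yaw));bot.hold(.2);w=bot.read_camera("wrist");s=bot.read_camera("side");print(bot.current_clock())
for r in(40,80,120):
    i=np.flatnonzero(cv2.cvtColor(w["pixels"],cv2.COLOR_BGR2HSV)[r,170:262,1]<60)[:15]+170;print("bar/base px",r,i,(onz(w,i[0]+7,r,.076)[:2]-O)@ex)
o=np.hstack([cv2.resize(w["pixels"][0:200,180:380],(400,400)),cv2.resize(s["pixels"][150:250,190:290],(400,400),interpolation=cv2.INTER_CUBIC)]);cv2.imwrite("pics/g4.png",o)
E
```

```text
[-0.11181855 -0.25190793  0.50470766]
[-0.4  0.5 -0.2]
-0.093 [-1.9 -0.4 -0.5] -0.0931
-0.0915 [-2.1 -0.1  1.1] -0.0915
-0.09 [-2.2  0.1  0.2] -0.0899
-0.0885 [-2.1 -0.2  1.3] -0.0884
-0.087 [-2.3 -0.6  1.3] -0.0869
-0.0855 [-1.4  0.   0.9] -0.0854
-0.084 [-2.1 -0.1 -0.4] -0.0839
-0.0825 [-2.   0.2  1. ] -0.0824
-0.081 [-2.3  0.4 -0.1] -0.0809
-0.0795 [-7.3 -2.2  4.1] -0.0806
-0.078 [-11.8  -3.    7.1] -0.0806
32.125
bar/base px 40 [209 210 211 212 213 214 215 216 217 218 219 220 221 222 223] -0.06370368130557744
bar/base px 80 [212 213 214 215 216 217 218 219 220 221 222 223 224 225 226] -0.06288526450977638
bar/base px 120 [214 215 216 217 218 219 220 221 222 223 224 225 226 227 228] -0.06303584329235608
```

View pics/g4.png

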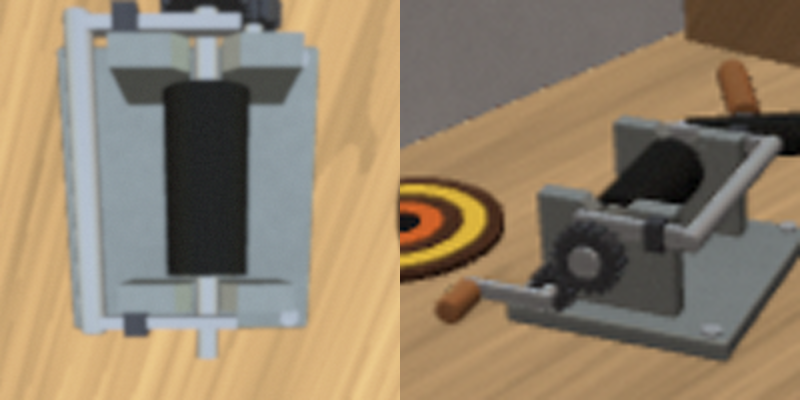

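The push ended at a hard stop (12 N, no further motion). The picture shows both arms over the axle ends, the bar about 60 mm in front of the slots, and the roller still seated. Handing in.

```bash
python3 -c "
from workcell import bot
print(bot.job_done(),bot.current_clock())"
```

```text
the job is handed in; nothing more can be done
the job is handed in; nothing more can be done
```

The geared roller is seated in both slots with its toothed wheel on the crank side, the keeper is pushed home to its hard stop over both axle ends, and I handed the job in at about 32 s of the 58 s allowed; the interface returned no verdict.

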